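Mesh the mill's crank and park it

TASK

The crank of the spice mill has been set on its shaft but is not engaged: the teeth under its hub ride on top of the shaft's teeth. Push the crank gently round, in either direction, until you feel the teeth drop in and catch, stop there and press the hub straight down until it is fully home; the shaft must not be cranked on half-engaged teeth. Then crank the mill round until the handle stands over the red pointer on the mill's rim, let go, and leave the jars, the shaker and the tin where they are.

Things in the scene. Friction and masses are not known exactly. Their poses are not given: they have to be found in the camera images.
- mill: White spice mill with grey catch drawer: immovable round housing, 128 mm across the foot, 112 mm at the deck, 120 mm high, axis vertical. Origin on the axis at the table top, z up; its -x side carries the drawer and a red pointer, a 12 mm wide tab on the rim, 118 mm over the table, reaching 77 mm from the axis. A fixed steel ring on the deck, 89 mm across, 20 mm high, shrouds the teeth.
- park (a point): Point over the red pointer, 95 mm from the mill's axis on its -x side, 170 mm over the table: seen from above, the knob must finally stand here.
- crank: Loose crank, 0.36 to 0.56 kg, held only by an upright pilot pin in its hub. Origin on the hub axis 62 mm below the cap; x points along the arm to the knob, z up. Arm 18 mm wide, its top 34 mm over the origin; opposite it a round counterweight reaches 68 mm from the axis. Under the hub, hidden by a black skirt 76 mm across, are four teeth that fit four on the shaft: they mesh once in every 90 degrees.
- knob (a point): Centre of the upright wooden handle knob at the end of the crank arm: 26 mm diameter, 46 mm high (23 mm up and down from here), 95 mm from the hub axis. It starts 98 to 132 degrees anticlockwise of the pointer, seen from above; pushed clockwise, the teeth always catch before it gets to the pointer. Before they catch it takes 1 to 3 N to push; then it stops against the shaft.
- hub_top (a point): Centre of the black cap (42 mm across) on the hub, on the mill's axis: the place to press. Its height over the table: 203 mm when the teeth ride tip on tip, about 197 mm when they have dropped in and caught, 187 mm when fully home. From caught to home it is pressed down 10 mm against a snug friction ring (about 4 to 10 N) and stays down when released.
- drive (a joint): How far the mill's shaft has been turned since the start (rad, 0 at the start, positive anticlockwise from above). Tells nothing of where the hidden teeth stand. It turns either way, only when the crank drives it, at about 7 N at the knob, and stays where left. Keep it within 0.2 rad of 0 until the hub is home.
- spice_jar_a: Spice jar with red cap, 45 mm across, 106 mm high; origin at the centre of its underside. Leave alone.
- spice_jar_b: Spice jar with yellow cap, 42 mm across, 106 mm high; origin at the centre of its underside. Leave alone.
- salt_shaker: Grey shaker, 44 mm across, 90 mm high; origin at the centre of its underside. Leave alone.
- small_tin: Small food tin, 57 mm across, 72 mm high; origin at the centre of its underside. Leave alone.
Mind the look-alikes: they are no part of the job. There is more than one size of the crank; the one meant has the size given above. There is more than one size of the mill; the one meant has the size given above.

How it is judged:
By the outcome, as a careful person would: the job done as asked, in the order asked, and still so for the second after the job is handed in, with the robot touching nothing.
It also fails if it takes over 53 s, if anything falls off the work surface, if the arm or the gripper's body presses on something with over 40 N, if the wrist force passes 120 N, or if a joint passes its speed limit or range.

ROBOT

A 6-joint arm with a two-finger parallel gripper is mounted at the origin on a cart in front of the work surface, level with it; the furniture and walls round the work are solid. World frame = base frame: x ahead of the robot, y to its left, z up, the work surface at z = 0. Lengths are in m, angles in rad, forces in N, time in s.
With the tool pointing down it reaches from about 0.35 to 0.975 m from the base axis. Payload 17.4 kg.
Tool frame: the origin (TCP) lies on the centre line of the jaws, within the pads' length; the fingertips stand r.tcp_to_tips ahead of it and the grasp point (between the pads) is the TCP (r.tcp_to_tips is the distance from the TCP to the fingertips, in m); z points along the fingers, y is the direction in which the jaws open and shut (so a half turn about z gives the same grasp; the last joint's range is limited). The gripper opens to 85 mm and grips with 20 to 120 N. Pads are 22 mm wide; open, the fingers measure 114 mm over their backs; the gripper's body (76 mm by 85 mm) begins 54 mm behind the grasp point. The pads swing forward as they close: fully open they stand 13 mm farther back than shut.
Start: joints at [-1.2, 0.116, 1.442, -0, 1.584, -0.038], TCP at [0.268, -0.619, 0.25] pointing down, gripper open.
Joint ranges: [-2.83, 2.83], [-0.83, 2.19], [0.07, 2.5], [-1.14, 4.28], [0.01, 3], [-2.97, 2.97]. Speed limits (rad/s): [1.89, 1.89, 2.22, 3.14, 3.14, 3.14].

INTERFACE

Orientations are given as a unit quaternion [x, y, z, w].
In Python, from bench import r, imaging, workorder, find_in, spot_point gives the robot as it stands.
- The arm moves only by the shell command python3 -m creep 'ROWS' [OPENING]. ROWS is JSON, a list that holds one entry, the list of rows, each a list of 6 numbers: the shift along the tool's x, y, z in cm, then the turn, a rotation vector about the tool's x, y, z in rad. A call has 1 to 8 rows; each row is the pose to reach, as a shift and turn from the pose measured when the call began, along the tool's axes at that moment; what a row does not reach only later rows make up. A row lasts 1/12 s, in which the tool goes at most 41.7 mm and 7.16 degrees, less where a joint would pass 70% of its speed; a pose out of reach is approached as far as the arm can. A call with a gripper value outside its range is refused whole. OPENING is the finger opening in cm, from 0 to 8.54, set as the call begins (- or left out, the last holds). The fingers move at their own pace and stop on an object; the grip force is fixed at half the most. Time passes only in rows, so rows that repeat a pose let the fingers close. It gives the time, the measured TCP pose, the force and the opening at its end, in the units of the state.
- r.observe(): the state, without advancing time (a new reading comes with each control period).
- imaging.capture(name): name is "side" or "top"; returns a dict with "color" (420x560x3 uint8, blue, green, red), "mtx" (3x3 intrinsics, pixels), "R" (3x3) and "t" (3): a world point X has camera coordinates R X + t. Camera axes: x right, y down, z forward; pixel columns grow to the right and rows downward; lengths in m; the calibration is good to about 2 mm. A picture is of the moment at which its call begins. There is no depth.
- workorder.job_done(): hands the job in, once; it reports no verdict.
Trained networks look in the newest picture that a camera, given by its name, has taken for a name from the list of things; names that differ only in an ending like _2 or _b are one class to them, and where a whole thing is asked for, a point or a joint stands for the part that bears it (a point fixed in the world has none). Each returns a list of dicts, best first, with "score" (0 to 1); they miss things now and then, are a little off and sometimes report something else, mostly with a low value. They report only what shows in the picture. A call takes as long as a camera call. They do not tell look-alikes from the thing itself.
- find_in(name, camera): "point" ([column, row] in pixels, amid what is visible of it).
- spot_point(name, camera): "point" ([column, row] in pixels: a listed point, or the origin of a listed thing).
The state is a dict: "time_s": time; "joints": joint angles; "joint_velocities": joint speeds; "joint_efforts": joint torques, N m; "position": TCP position; "eef_rot": TCP orientation; "ft_force": force on the tool from outside, world axes, zero at the start; "ft_torque": the same for the moment, N m; "width": opening from 0.0 (shut) to 1.0 (fully open).
Only numpy, scipy, OpenCV 4.12 (cv2) and the standard library are available. Lean on these libraries where they do the work, as an engineer would, in place of code of your own. Each camera call takes 0.05 s, during which the arm holds its last target. There are 200 camera calls.

## Working session

There is one attempt and no reset: what is moved stays moved. The work goes in short steps, Python scripts to look and compute and a shell command to move; the robot and the scene stay as the last step left them, time stands still between calls to the robot, and variables do not carry over. Pictures are saved under pics/ and viewed, about 8 in all and at most 12, crops included, and the job is handed in when it is done.

```bash
ls; mkdir -p pics; python3 - <<'E'
from bench import r, imaging, find_in, spot_point
import cv2,numpy as np
ims=[]
for c in("side","top"):
    k=imaging.capture(c); cv2.imwrite(f"pics/{c}0.png",k["color"])
    print(c,np.round(k["mtx"],1).tolist(),np.round(k["R"],3).tolist(),np.round(k["t"],3).tolist())
    for n in("mill","crank","knob","hub_top","park","salt_shaker"):
        print(n,[(np.round(d["point"],1).tolist(),round(d["score"],2)) for d in spot_point(n,c)][:3])
print(r.observe(), r.tcp_to_tips)
E
```

```text
pics
side [[420.1, 0.0, 284.5], [0.0, 420.1, 209.2], [0.0, 0.0, 1.0]] [[-0.87, -0.492, 0.001], [-0.324, 0.571, -0.755], [0.371, -0.657, -0.656]] [0.446, 0.254, 1.011]
mill [([279.9, 236.9], 0.66), ([313.7, 290.6], 0.61)]
crank [([337.5, 203.6], 0.87), ([277.9, 199.9], 0.74)]
knob [([332.2, 204.3], 0.73), ([268.4, 159.6], 0.63)]
hub_top [([277.7, 183.3], 0.94), ([342.1, 192.9], 0.84)]
park [([344.9, 252.7], 0.68)]
salt_shaker [([196.2, 255.0], 0.56)]
top [[534.7, 0.0, 275.0], [0.0, 534.7, 212.0], [0.0, 0.0, 1.0]] [[0.015, -1.0, -0.019], [-0.992, -0.013, -0.127], [0.127, 0.021, -0.992]] [0.019, 0.53, 1.29]
mill [([234.9, 277.9], 0.91), ([286.2, 211.0], 0.79)]
crank [([283.4, 207.4], 0.87), ([372.4, 249.0], 0.68)]
knob [([315.7, 172.9], 0.68)]
hub_top [([286.7, 201.7], 0.97), ([376.1, 251.0], 0.88)]
park [([294.9, 247.0], 0.69), ([244.0, 305.2], 0.61), ([185.7, 227.6], 0.51)]
salt_shaker [([219.4, 148.2], 0.78)]
{'time_s': 0.7, 'joints': array([-1.19979742e+00,  1.15969479e-01,  1.44156130e+00,  1.42534461e-05,
        1.58397373e+00, -3.78209220e-02]), 'joint_velocities': array([ 0.00067637,  0.0003745 , -0.0020407 ,  0.00046562,  0.00136417,
       -0.00013711]), 'joint_efforts': array([-1.37465813e-05, -7.31597757e+01, -6.32565808e+01, -1.34380189e-04,
        3.98004468e-04, -2.59514530e-05]), 'position': array([ 0.26832118, -0.61940254,  0.25034777]), 'eef_rot': array([9.79180916e-01, 2.02989489e-01, 1.43350489e-05, 4.22778651e-05]), 'ft_force': array([-0.44165349, -0.08395168, -0.2236103 ]), 'ft_torque': array([ 0.00940122,  0.00518747, -0.00880496]), 'width': 1.000733209560871} 0.019
```

```bash
python3 - <<'E'
import cv2,numpy as np
a=cv2.imread("pics/side0.png");b=cv2.imread("pics/top0.png")
cv2.imwrite("pics/a1.png",cv2.resize(b[110:350,130:450],None,fx=2.5,fy=2.5,interpolation=2))
cv2.imwrite("pics/a2.png",cv2.resize(a[110:350,130:450],None,fx=2.5,fy=2.5,interpolation=2))
E
```

```text
(no output)
```

View pics/a1.png

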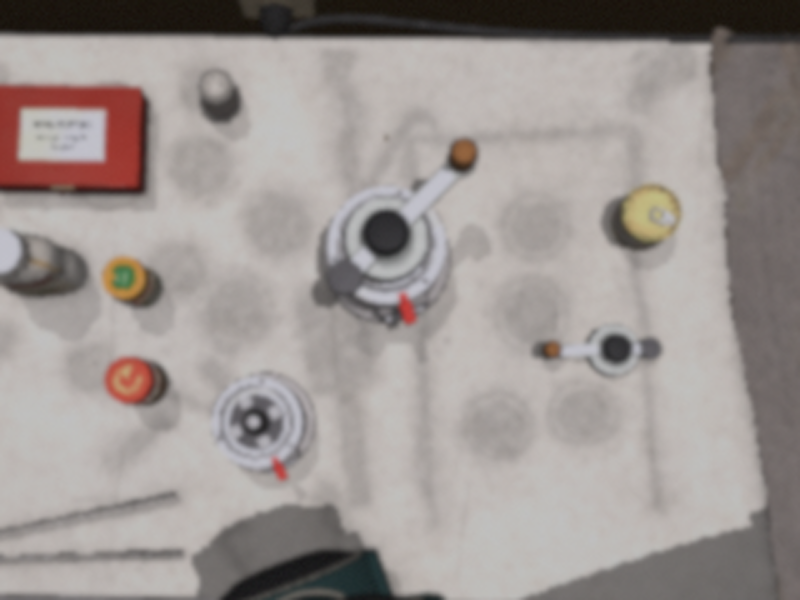

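View pics/a2.png

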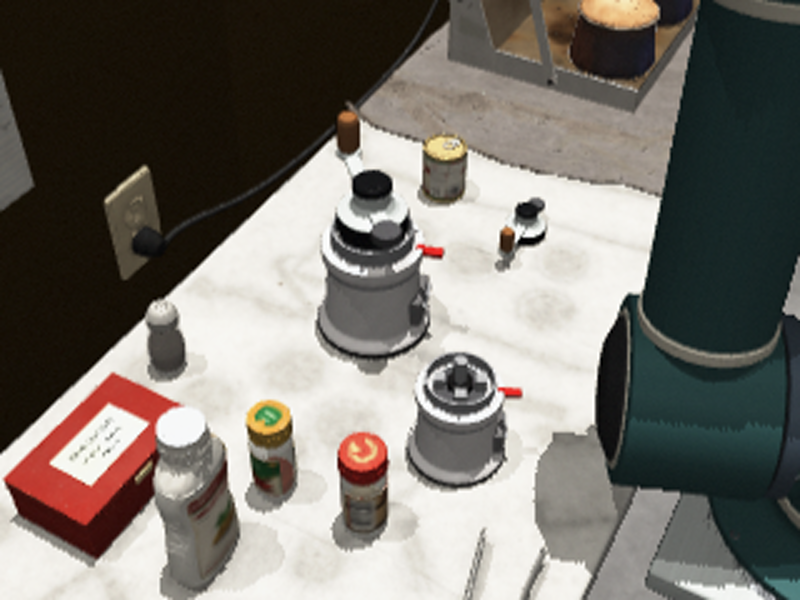

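```bash
cat >h.py <<'E'
from bench import r, imaging, find_in, spot_point
import numpy as np,cv2
from scipy.spatial.transform import Rotation as Ro
def ray(k,p,z):
    d=k["R"].T@np.linalg.solve(k["mtx"],[p[0],p[1],1]);o=-k["R"].T@k["t"]
    return o+d*(z-o[2])/d[2]
def proj(k,X):
    q=k["mtx"]@(k["R"]@np.asarray(X)+k["t"]);return q[:2]/q[2]
def go(X,yd=None):
    "shift (cm) and turn to reach X with tool pointing down and jaw axis along world angle yd"
    s=r.observe();T=Ro.from_quat(s["eef_rot"]);sh=T.inv().apply(np.asarray(X)-s["position"])*100
    rv=np.zeros(3)
    if yd is not None:
        best=None
        for a in(yd,yd+np.pi):
            y=np.array([np.cos(a),np.sin(a),0]);z=np.array([0,0,-1.]);x=np.cross(y,z)
            v=(T.inv()*Ro.from_matrix(np.c_[x,y,z])).as_rotvec()
            if best is None or np.linalg.norm(v)<np.linalg.norm(best):best=v
        rv=best
    return np.round(sh,2).tolist(),np.round(rv,3).tolist()
E
python3 - <<'E'
from h import *
kt=imaging.capture("top");ks=imaging.capture("side")
print("hub",ray(kt,(286.7,201.7),.203),ray(kt,(284.8,202.8),.203),ray(ks,(277.7,183.3),.203),ray(ks,(130+372/2.5,110+180/2.5),.203))
print("knob top",ray(kt,(130+462/2.5,110+149/2.5),.209),"mid",ray(kt,(315.7,172.9),.186),ray(ks,(268.4,159.6),.186),ray(ks,(130+347/2.5,110+131/2.5),.186))
print("pointer tip",ray(kt,(130+408/2.5,110+324/2.5),.118),ray(ks,(130+443/2.5,110+253/2.5),.118),"park",ray(kt,(294.9,247),.17),ray(ks,(344.9,252.7),.17))
# hub by dark blob in top
g=cv2.cvtColor(kt["color"],6);m=((g<60)*255).astype(np.uint8);m[:185]=0;m[222:]=0;m[:,:265]=0;m[:,305:]=0
n,l,s,c=cv2.connectedComponentsWithStats(m);
for i in range(1,n):
    if s[i,4]>60: print(s[i],c[i],ray(kt,c[i],.2025))
b=kt["color"].astype(int);m=((b[...,2]>150)&(b[...,1]<80)).astype(np.uint8);m[:222]=0;m[245:]=0;m[:,:280]=0;m[:,310:]=0
n,l,s,c=cv2.connectedComponentsWithStats(m);print(s[1:],c[1:],[ray(kt,x,.118) for x in c[1:]])
E
```

```text
hub [ 0.53099453 -0.00165896  0.203     ] [0.52854054 0.00241846 0.203     ] [0.52830866 0.00752749 0.203     ] [0.52860704 0.00142779 0.203     ]
knob top [ 0.60111329 -0.06163285  0.209     ] mid [ 0.59855505 -0.06488461  0.186     ] [ 0.61727571 -0.09307493  0.186     ] [ 0.60918935 -0.08185314  0.186     ]
pointer tip [ 0.45560114 -0.01775136  0.118     ] [ 0.45535157 -0.02144563  0.118     ] park [ 0.43536465 -0.02095513  0.17      ] [0.29322233 0.11538784 0.17      ]
[276 195  17  17 224] [283.96428571 203.01339286] [0.52812496 0.00422132 0.2025    ]
[[290 230   6   9  31]] [[292.41935484 233.70967742]] [array([ 0.46917491, -0.01580678,  0.118     ])]
```

```bash
python3 - <<'E'
from h import *
print(go([.598,-.061,.28],np.radians(47.4)))
T=Ro.from_quat(r.observe()["eef_rot"]);print(T.as_matrix().round(3))
# turn signed for 47.4
y=T.as_matrix()[:,1];print(np.degrees(np.arctan2(y[1],y[0])))
E
```

```text
([52.45, -38.13, -2.97], [0.0, -0.0, 1.152])
[[ 0.918  0.397  0.   ]
 [ 0.397 -0.918 -0.   ]
 [ 0.     0.    -1.   ]]
-66.57912137834093
```

```bash
python3 -m creep '[[[2,-1.5,-1,0,0,-0.1],[5.2,-3.8,-2,0,0,-0.22],[8.4,-6.1,-3,0,0,-0.34],[11.7,-8.5,-3,0,0,-0.46],[15,-10.9,-3,0,0,-0.58],[18.2,-13.2,-3,0,0,-0.7],[21.5,-15.6,-3,0,0,-0.82],[24.5,-17.8,-3,0,0,-0.94]]]' 4.6; python3 - <<'E'
from h import *
print(go([.598,-.061,.28],np.radians(47.4)),r.observe()["joints"].round(2))
E
```

```text
time_s: 1.47
position: [0.423, -0.3566, 0.2806]
eef_rot: [0.779, 0.627, 0.0, 0.0]
ft_force: [0.6, -0.7, -0.3]
width: 0.54
([32.63, 10.75, 0.06], [0.0, 0.0, -1.043]) [-0.75 -0.16  1.66  0.    1.64 -0.53]
```

```bash
python3 -m creep '[[[3.8,1.3,0,0,0,-0.12],[7.6,2.5,0,0,0,-0.24],[11.4,3.8,0,0,0,-0.36],[15.2,5,0,0,0,-0.48],[19,6.3,0,0,0,-0.6],[22.8,7.5,0,0,0,-0.72],[26.6,8.8,0,0,0,-0.84],[30,9.9,0,0,0,-0.96]]]'; python3 - <<'E'
from h import *
print(go([.598,-.061,.28],np.radians(47.4)),r.observe()["joints"].round(2))
k=imaging.capture("side");cv2.imwrite("pics/b1.png",cv2.resize(k["color"][90:290,190:390],None,fx=3,fy=3,interpolation=2))
E
```

```text
time_s: 2.13
position: [0.5848, -0.0825, 0.2808]
eef_rot: [0.399, 0.917, 0.0, 0.001]
ft_force: [0.6, -0.9, 0.2]
width: 0.54
([0.67, 2.43, 0.08], [0.001, 0.001, -0.077]) [-0.18 -0.07  1.59 -0.    1.63 -0.93]
```

View pics/b1.png

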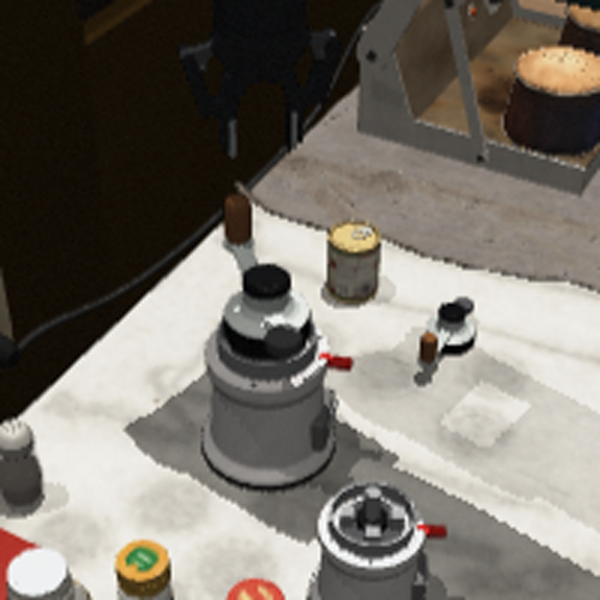

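```bash
python3 -m creep '[[[0.6,2.4,0,0,0,-0.08],[0.6,2.4,1.5,0,0,-0.08],[0.6,2.4,3.5,0,0,-0.08],[0.6,2.4,5.5,0,0,-0.08],[0.6,2.4,7.5,0,0,-0.08],[0.6,2.4,7.7,0,0,-0.08]]]'; python3 - <<'E'
from h import *
print(go([.598,-.061,.203],np.radians(47.4)))
k=imaging.capture("side");a=k["color"][130:230,220:320]
t=imaging.capture("top")["color"][130:230,250:350]
cv2.imwrite("pics/b2.png",cv2.resize(np.hstack([a,t]),None,fx=4,fy=4,interpolation=2))
E
```

```text
time_s: 2.68
position: [0.5988, -0.0574, 0.1992]
eef_rot: [0.356, 0.934, 0.0, -0.002]
ft_force: [-0.1, -1.1, -1.0]
width: 0.539
([-0.17, -0.32, -0.38], [-0.001, -0.004, 0.015])
```

View pics/b2.png

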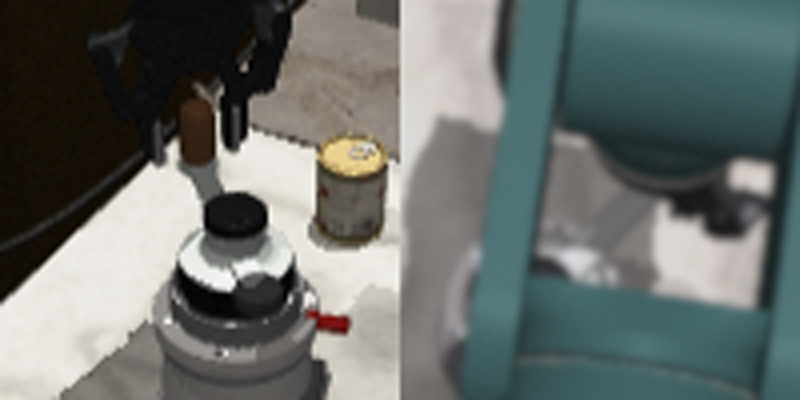

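```bash
cat >chk.py <<'E'
import sys
from h import *
s=r.observe();M=Ro.from_quat(s["eef_rot"]).as_matrix();p=s["position"]-[.5285,.003,0]
f=M.T@s["ft_force"]
print("t%.2f ang %.1f R %.1f z %.1f  f_tool %s  hubdir_in_tool_deg %.1f"%(s["time_s"],np.degrees(np.arctan2(p[1],p[0])),1e3*np.hypot(*p[:2]),1e3*p[2],f.round(1),np.degrees(np.arctan2(*(M.T@-p*[1,1,0])[[1,0]]))))
sys.exit(int(f[1]>float(sys.argv[1])))
E
python3 chk.py 4; 
python3 -m creep '[[[0,-0.3,-0.2,0,0,0.02],[0,-0.3,-0.2,0,0,0.02]]]' 3.6 >/dev/null; python3 chk.py 4 && 
python3 -m creep '[[[0.01,-0.48,0,0,0,0.05],[0.01,-0.48,0,0,0,0.05]]]' >/dev/null; python3 chk.py 4 && 
python3 -m creep '[[[0.01,-0.48,0,0,0,0.05],[0.01,-0.48,0,0,0,0.05]]]' >/dev/null; python3 chk.py 4
```

```text
t2.78 ang -40.4 R 93.6 z 203.0  f_tool [-0.2  0.5 -1.2]  hubdir_in_tool_deg -1.6
t2.95 ang -42.4 R 94.1 z 207.0  f_tool [ 0.3  0.2 -0. ]  hubdir_in_tool_deg -1.0
t3.12 ang -45.5 R 94.5 z 208.7  f_tool [-0.  -0.4  0.2]  hubdir_in_tool_deg -1.1
t3.28 ang -48.5 R 94.8 z 209.8  f_tool [ 0.2  0.4 -0.3]  hubdir_in_tool_deg -1.1
```

```bash

python3 -m creep '[[[0.0,-0.4,0.5,0,0,0.04],[0.02,-0.6,0.8,0,0,0.06]]]' >/dev/null; python3 chk.py 4 && 
python3 -m creep '[[[0.01,-0.5,0,0,0,0.05],[0.02,-0.6,0,0,0,0.06]]]' >/dev/null; python3 chk.py 4 && 
python3 -m creep '[[[0.01,-0.5,0,0,0,0.05],[0.02,-0.6,0,0,0,0.06]]]' >/dev/null; python3 chk.py 4 && 
python3 -m creep '[[[0.01,-0.5,0,0,0,0.05],[0.02,-0.6,0,0,0,0.06]]]' >/dev/null; python3 chk.py 4 
```

```text
t3.45 ang -52.1 R 94.9 z 202.3  f_tool [ 0.1  0.3 -0.2]  hubdir_in_tool_deg -1.1
t3.62 ang -55.9 R 94.9 z 202.3  f_tool [0.3 0.  0.9]  hubdir_in_tool_deg -0.8
t3.78 ang -59.6 R 94.9 z 202.5  f_tool [ 0.7  0.7 -0.6]  hubdir_in_tool_deg -0.6
t3.95 ang -63.3 R 94.9 z 202.6  f_tool [ 0.2 -0.4 -0.7]  hubdir_in_tool_deg -0.4
```

```bash
python3 - <<'E'
from h import *
k=imaging.capture("side");a=k["color"][130:230,220:320]
cv2.imwrite("pics/b3.png",cv2.resize(a,None,fx=4,fy=4,interpolation=2))
E
```

```text
(no output)
```

View pics/b3.png

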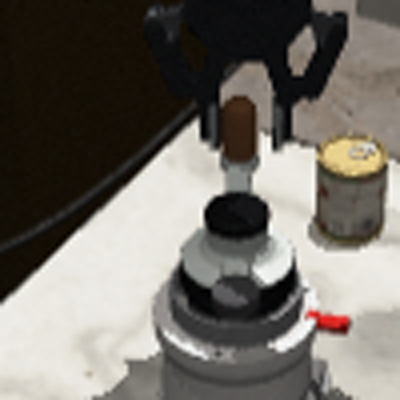

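The knob, at crop (240,130), rides between the fingers and against the trailing one. The crank is turning and has not caught yet.

```bash

for i in 1; do
python3 -m creep '[[[0.01,-0.5,0,0,0,0.05],[0.02,-0.6,0,0,0,0.06]]]' >/dev/null; python3 chk.py 3.5 && 
python3 -m creep '[[[0.01,-0.5,0,0,0,0.05],[0.02,-0.6,0,0,0,0.06]]]' >/dev/null; python3 chk.py 3.5 && 
python3 -m creep '[[[0.01,-0.5,0,0,0,0.05],[0.02,-0.6,0,0,0,0.06]]]' >/dev/null; python3 chk.py 3.5 && 
python3 -m creep '[[[0.01,-0.5,0,0,0,0.05],[0.02,-0.6,0,0,0,0.06]]]' >/dev/null; python3 chk.py 3.5
done
```

```text
t4.17 ang -66.9 R 94.9 z 202.7  f_tool [ 1.  -0.1 -0.6]  hubdir_in_tool_deg -0.2
t4.33 ang -70.6 R 94.9 z 202.7  f_tool [ 0.1 -0.1 -0.6]  hubdir_in_tool_deg 0.0
t4.50 ang -74.3 R 95.0 z 202.8  f_tool [-0.2  0.1  0.1]  hubdir_in_tool_deg 0.2
t4.67 ang -77.9 R 95.0 z 202.8  f_tool [ 0.3  0.2 -0.2]  hubdir_in_tool_deg 0.4
```

```bash
sed -i 's/int(f\[1\]>/int(np.hypot(*f[:2])>/' chk.py
python3 -m creep '[[[0.01,-0.5,0,0,0,0.05],[0.02,-0.6,0,0,0,0.055]]]' >/dev/null; python3 chk.py 3.3 && 
python3 -m creep '[[[0.01,-0.5,0,0,0,0.05],[0.02,-0.6,0,0,0,0.055]]]' >/dev/null; python3 chk.py 3.3 && 
python3 -m creep '[[[0.01,-0.5,0,0,0,0.05],[0.02,-0.6,0,0,0,0.055]]]' >/dev/null; python3 chk.py 3.3 
python3 - <<'E'
from h import *
k=imaging.capture("side");a=k["color"][130:230,220:320]
cv2.imwrite("pics/b4.png",cv2.resize(a,None,fx=4,fy=4,interpolation=2))
for n in("hub_top","knob"):print(n,[(np.round(d["point"],1).tolist(),round(d["score"],2)) for d in spot_point(n,"side")][:3])
s=r.observe();print(s["ft_force"],s["ft_torque"])
E
```

```text
t4.83 ang -81.6 R 95.2 z 202.8  f_tool [-0.6  1.3 -0.3]  hubdir_in_tool_deg 0.9
t5.00 ang -85.3 R 95.3 z 202.9  f_tool [-0.7  1.4  0. ]  hubdir_in_tool_deg 1.5
t5.17 ang -88.9 R 95.5 z 202.9  f_tool [-1.1  0.6 -0.2]  hubdir_in_tool_deg 2.0
hub_top [([276.9, 182.6], 0.82), ([340.9, 193.7], 0.69)]
knob [([297.7, 159.9], 0.96), ([330.0, 208.8], 0.67)]
[-0.82945235  0.35778209  1.04646585] [ 0.01138426 -0.05537542  0.02270798]
```

View pics/b4.png

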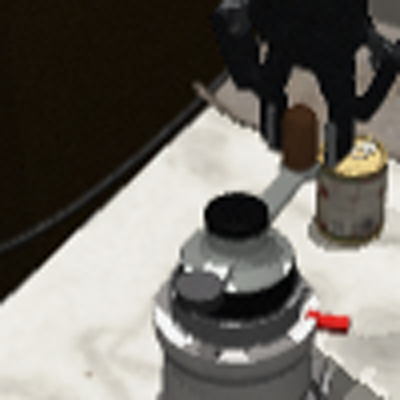

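Knob is at crop (300,135) and has turned about 45°. The cap is still at its old height (237,215), so the teeth are not caught yet.

```bash

python3 -m creep '[[[0.01,-0.5,0,0,0,0.05],[0.03,-0.6,0,0,0,0.07]]]' >/dev/null; python3 chk.py 3.3 && 
python3 -m creep '[[[0.01,-0.5,0,0,0,0.05],[0.03,-0.6,0,0,0,0.07]]]' >/dev/null; python3 chk.py 3.3 && 
python3 -m creep '[[[0.01,-0.5,0,0,0,0.05],[0.03,-0.6,0,0,0,0.07]]]' >/dev/null; python3 chk.py 3.3 && 
python3 -m creep '[[[0.01,-0.5,0,0,0,0.05],[0.03,-0.6,0,0,0,0.07]]]' >/dev/null; python3 chk.py 3.3 
python3 - <<'E'
from h import *
k=imaging.capture("side")
for n in("hub_top","knob"):print(n,[(np.round(d["point"],1).tolist(),round(d["score"],2)) for d in spot_point(n,"side")][:3])
E
```

```text
t5.48 ang -92.4 R 95.7 z 202.8  f_tool [0.1 0.4 0.6]  hubdir_in_tool_deg 1.5
t5.65 ang -96.1 R 95.8 z 202.7  f_tool [ 0.6  0.8 -0.3]  hubdir_in_tool_deg 1.2
t5.82 ang -99.7 R 95.9 z 202.7  f_tool [ 0.5  0.6 -0.6]  hubdir_in_tool_deg 0.8
t5.98 ang -103.4 R 95.9 z 202.7  f_tool [ 0.3 -0.4  0.7]  hubdir_in_tool_deg 0.4
hub_top [([341.0, 194.5], 0.65)]
knob [([331.0, 205.6], 0.77), ([300.7, 165.9], 0.71)]
```

```bash
python3 - <<'E'
from h import *
k=imaging.capture("side");a=k["color"][130:230,220:320]
for ang in(-89,-98,-103.4):
  for z in(.203,.197): print(ang,z,proj(k,[.5285+.095*np.cos(np.radians(ang)),.003+.095*np.sin(np.radians(ang)),z]).round(1))
cv2.imwrite("pics/b5.png",cv2.resize(a,None,fx=5,fy=5,interpolation=2))
E
```

```text
-89 0.203 [295.6 163.6]
-89 0.197 [295.6 165.4]
-98 0.203 [300.3 165.3]
-98 0.197 [300.3 167.2]
-103.4 0.203 [303.  166.6]
-103.4 0.197 [302.9 168.4]
```

View pics/b5.png

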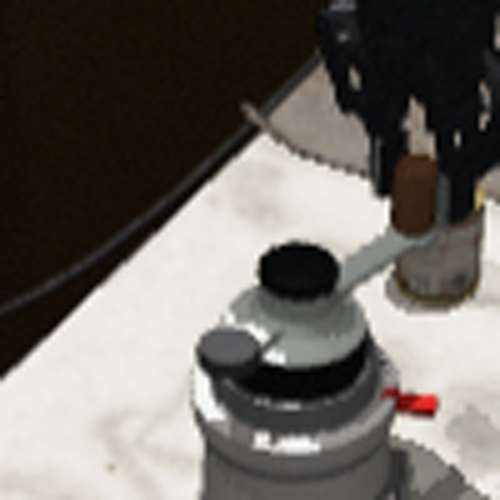

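The cap, at crop (299,270), is still high. The knob at (415,195) sits in the cage, so I keep going.

```bash

python3 -m creep '[[[0.01,-0.5,0,0,0,0.05],[0.03,-0.6,0,0,0,0.065]]]' >/dev/null; python3 chk.py 3.3 && 
python3 -m creep '[[[0.01,-0.5,0,0,0,0.05],[0.03,-0.6,0,0,0,0.065]]]' >/dev/null; python3 chk.py 3.3 && 
python3 -m creep '[[[0.01,-0.5,0,0,0,0.05],[0.03,-0.6,0,0,0,0.065]]]' >/dev/null; python3 chk.py 3.3 && 
python3 -m creep '[[[0.01,-0.5,0,0,0,0.05],[0.03,-0.6,0,0,0,0.065]]]' >/dev/null; python3 chk.py 3.3 
python3 - <<'E'
from h import *
k=imaging.capture("side")
def cap(k):
    g=cv2.cvtColor(k["color"],6)[160:200,262:294];m=(g<45).astype(np.uint8)
    n,l,s,c=cv2.connectedComponentsWithStats(m);return [(s[i].tolist(),c[i].round(2)) for i in range(1,n) if s[i,4]>30]
print(cap(k),cap(dict(color=cv2.imread("pics/side0.png"))))
E
```

```text
t6.35 ang -106.8 R 95.9 z 202.6  f_tool [-0.3  0.1  0. ]  hubdir_in_tool_deg 0.2
t6.52 ang -110.5 R 95.9 z 202.6  f_tool [ 0.4  0.  -0.9]  hubdir_in_tool_deg 0.1
t6.68 ang -114.2 R 95.8 z 202.6  f_tool [-0.1 -0.9 -0.7]  hubdir_in_tool_deg 0.0
t6.85 ang -117.6 R 95.8 z 202.9  f_tool [-0.5  4.3 -0.2]  hubdir_in_tool_deg -0.4
[([10, 21, 15, 12, 151], array([16.92, 26.32]))] [([0, 0, 12, 11, 92], array([6.27, 4.58])), ([9, 18, 16, 12, 145], array([16.33, 23.83]))]
```

Caught: the force jumped to 4.3 N and the cap dropped about 2.5 px. I'll back off, lift, and go over the hub to press.

```bash

python3 -m creep '[[[0,0.3,-0.5,0,0,0],[0,0.3,-3,0,0,0],[0,0.3,-5.5,0,0,0],[0,0.3,-7,0,0,0]]]'; python3 -m creep '[[[3,0,0,0,0,0],[6,0,0,0,0,0],[9,0,0,0,0,0],[9.5,0,0,0,0,0],[9.5,0,0,0,0,0],[9.5,0,0,0,0,0]]]' 0;python3 - <<'E'
from h import *
print(go([.5285,.003,.23]))
k=imaging.capture("side")
g=cv2.cvtColor(k["color"],6)[160:200,262:294]
cv2.imwrite("pics/b6.png",cv2.resize(k["color"][110:230,220:340],None,fx=5,fy=5,interpolation=2))
for n in("hub_top","knob"):print(n,[(np.round(d["point"],1).tolist(),round(d["score"],2)) for d in spot_point(n,"side")][:3])
E
```

```text
time_s: 7.23
position: [0.4867, -0.0833, 0.2756]
eef_rot: [0.852, 0.523, 0.004, 0.003]
ft_force: [0.8, -0.7, 0.3]
width: 0.42
time_s: 7.73
position: [0.5297, 0.0013, 0.2758]
eef_rot: [0.852, 0.524, 0.004, 0.003]
ft_force: [-0.5, -0.2, -0.2]
width: -0.002
([0.08, -0.23, 4.58], [0.0, 0.0, 0.0])
hub_top [([279.0, 187.1], 0.95), ([340.7, 192.1], 0.52)]
knob [([333.6, 206.1], 0.85), ([303.2, 167.7], 0.57)]
```

View pics/b6.png

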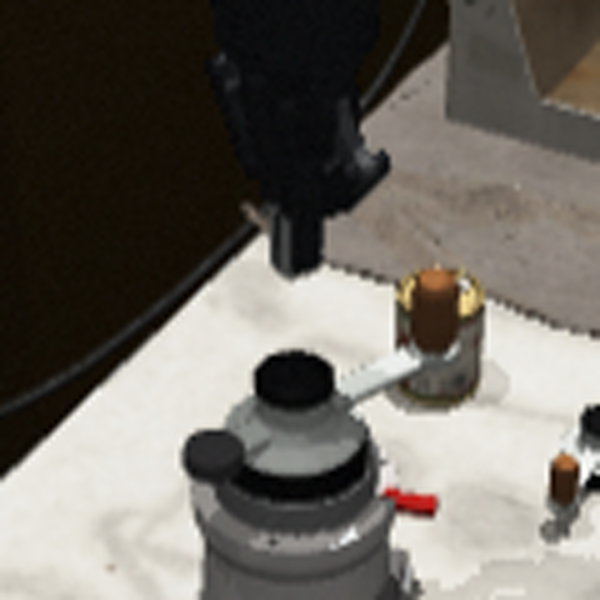

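The closed fingers at crop (297,270) stand over the cap at (293,375). The skirt sits lower in the ring. I press now.

```bash

python3 -m creep '[[[0,-0.2,2,0,0,0],[0,-0.2,4,0,0,0],[0,-0.2,5.2,0,0,0],[0,-0.2,5.4,0,0,0],[0,-0.2,5.4,0,0,0]]]';
python3 -m creep '[[[0,0,0.3,0,0,0],[0,0,0.6,0,0,0],[0,0,0.6,0,0,0]]]';
python3 -m creep '[[[0,0,0.3,0,0,0],[0,0,0.5,0,0,0],[0,0,0.5,0,0,0]]]'
```

```text
time_s: 8.3
position: [0.528, 0.001, 0.2218]
eef_rot: [0.853, 0.523, 0.004, 0.003]
ft_force: [-0.2, -0.1, 0.2]
width: 0.0
time_s: 8.55
position: [0.5281, 0.0009, 0.216]
eef_rot: [0.853, 0.523, 0.004, 0.003]
ft_force: [-0.4, -0.5, -0.4]
width: -0.002
time_s: 8.8
position: [0.5283, 0.0009, 0.211]
eef_rot: [0.853, 0.523, 0.004, 0.003]
ft_force: [0.9, -0.2, 3.5]
width: 0.001
```

```bash

python3 -m creep '[[[0,0,0.2,0,0,0],[0,0,0.4,0,0,0],[0,0,0.4,0,0,0]]]';
python3 -m creep '[[[0,0,0.2,0,0,0],[0,0,0.4,0,0,0],[0,0,0.4,0,0,0]]]'
```

```text
time_s: 9.05
position: [0.5283, 0.0009, 0.2067]
eef_rot: [0.853, 0.523, 0.004, 0.003]
ft_force: [0.7, -0.5, 1.9]
width: -0.002
time_s: 9.3
position: [0.5288, 0.0009, 0.2054]
eef_rot: [0.853, 0.523, 0.005, 0.004]
ft_force: [-8.4, -0.9, 26.4]
width: 0.001
```

```bash

python3 -m creep '[[[0,0,-1.5,0,0,0],[0,0,-4,0,0,0],[0,0,-6.5,0,0,0],[0,0,-7,0,0,0]]]' >/dev/null; python3 - <<'E'
from h import *
k=imaging.capture("side")
g=cv2.cvtColor(k["color"],6)[160:200,262:294];m=(g<45).astype(np.uint8)
n,l,s,c=cv2.connectedComponentsWithStats(m);print([(s[i].tolist(),c[i].round(2)) for i in range(1,n) if s[i,4]>30])
b=k["color"][145:200,285:330].astype(int);m=((b[...,2]-b[...,0]>25)&(b[...,2]<170)).astype(np.uint8)
n,l,s,c=cv2.connectedComponentsWithStats(m)
for i in range(1,n):
  if s[i,4]>40: print(s[i],c[i]+[285,145],ray(k,c[i]+[285,145],.188))
for a in(-109,-113,-117,-120):
  print(a,proj(k,[.5285+.095*np.cos(np.radians(a)),.003+.095*np.sin(np.radians(a)),.188]).round(1))
a=np.radians(-115)
print(go([.5285+.095*np.cos(a),.003+.095*np.sin(a),.188],a+np.pi/2), proj(k,[.5285,.003,.187]))
cv2.imwrite("pics/b7.png",cv2.resize(k["color"][110:230,220:340],None,fx=5,fy=5,interpolation=2))
E
```

```text
[([9, 23, 16, 12, 149], array([16.17, 28.69]))]
[14  9 18 15 77] [305.75324675 162.53246753] [ 0.51817078 -0.12946986  0.188     ]
[ 15  22  17  16 144] [306.45833333 174.4375    ] [ 0.49096733 -0.08090977  0.188     ]
-109 [305.3 172.6]
-113 [306.9 173.7]
-117 [308.4 174.9]
-120 [309.5 175.9]
([-9.36, 0.11, 8.97], [0.015, -0.006, -0.035]) [278.57890313 187.28305268]
```

View pics/b7.png

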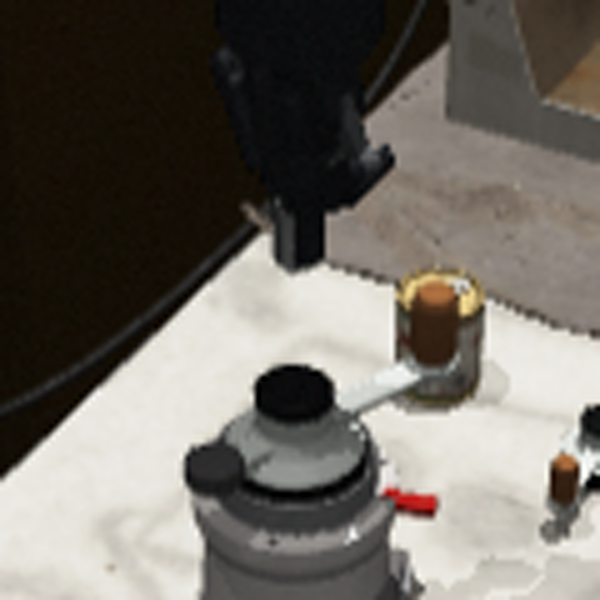

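Cap now at crop (294,392), down by about 4.9 px (16 mm) in total. The skirt is sunk, so the hub is home. The knob at (436,323) corresponds to -113°, so I cage it again.

```bash

python3 -m creep '[[[-3,0.1,0,0,0,0],[-6,0.3,0,0,0,0],[-9,0.4,0,0,0,0],[-9.4,0.4,0,0,0,0],[-9.4,0.4,2,0,0,0],[-9.4,0.4,5,0,0,0],[-9.4,0.4,8,0,0,0],[-9.4,0.4,8.9,0,0,0]]]' 4.8; python3 chk.py 9; python3 -m creep '[[[0,0,0.2,0,0,0],[0,0,0.2,0,0,0],[0,0,0.2,0,0,0]]]' 3.4; python3 chk.py 9
```

```text
time_s: 10.35
position: [0.4892, -0.0843, 0.1832]
eef_rot: [0.853, 0.523, 0.005, 0.003]
ft_force: [-0.9, 0.7, -1.2]
width: 0.561
t10.35 ang -114.2 R 95.8 z 183.2  f_tool [ 0.2 -1.2  1.2]  hubdir_in_tool_deg -3.8
time_s: 10.6
position: [0.4895, -0.0843, 0.1822]
eef_rot: [0.853, 0.523, 0.005, 0.003]
ft_force: [0.1, 0.7, 0.3]
width: 0.397
t10.60 ang -114.1 R 95.6 z 182.2  f_tool [ 0.6 -0.2 -0.3]  hubdir_in_tool_deg -4.1
```

```bash

python3 -m creep '[[[-0.02,-0.76,0,0,0,0.07],[0.02,-1.52,0,0,0,0.14],[0.11,-2.27,0,0,0,0.21],[0.27,-3.02,0,0,0,0.28],[0.49,-3.74,0,0,0,0.34],[0.76,-4.45,0,0,0,0.41],[1.09,-5.14,0,0,0,0.48],[1.09,-5.14,0,0,0,0.48]]]'; python3 chk.py 9;python3 - <<'E'
from h import *
k=imaging.capture("side")
cv2.imwrite("pics/b8.png",cv2.resize(k["color"][110:230,220:380],None,fx=5,fy=5,interpolation=2))
print([proj(k,[.5285+.095*np.cos(a),.003+.095*np.sin(a),.187]).round(1) for a in np.radians([-140,-146,-163])])
E
```

```text
time_s: 11.27
position: [0.4492, -0.0509, 0.1838]
eef_rot: [0.953, 0.303, 0.007, 0.003]
ft_force: [4.1, -1.9, -2.2]
width: 0.398
t11.27 ang -145.8 R 95.9 z 183.8  f_tool [2.2 3.9 2.2]  hubdir_in_tool_deg 0.1
[array([314.5, 183.2]), array([315.2, 185.5]), array([315. , 192.3])]
```

View pics/b8.png

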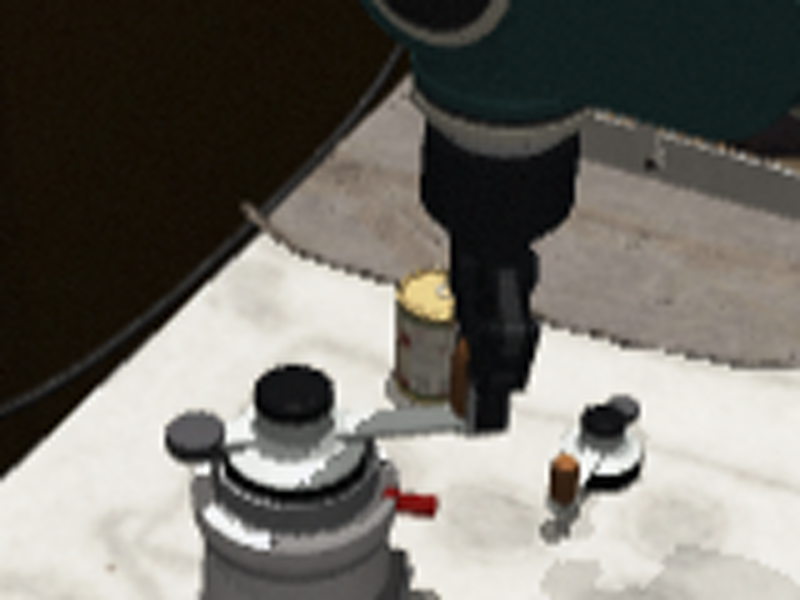

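Knob in the cage at crop (465,380), arm turning with the shaft. I'll take it on towards the pointer.

```bash

python3 -m creep '[[[0.03,-0.76,0,0,0,0.08],[0.12,-1.51,0,0,0,0.16],[0.27,-2.26,0,0,0,0.24],[0.46,-2.9,0,0,0,0.31],[0.46,-2.9,0,0,0,0.31],[0.46,-2.9,0,0,0,0.31]]]'; python3 chk.py 9;python3 -m creep '[[[0,0.3,0,0,0,0],[0,0.3,-3,0,0,0],[0,0.3,-7,0,0,0],[0,0.3,-9.5,0,0,0],[-2,3.5,-9.5,0,0,0],[-4,7,-9.5,0,0,0],[-6,10,-9.5,0,0,0],[-8,13,-9.5,0,0,0]]]' 4.2; python3 -m creep '[[[-2,3.5,0,0,0,0],[-4,7,0,0,0,0],[-6,10,0,0,0,0],[-8,13,0,0,0,0],[-8,13,0,0,0,0]]]'; python3 - <<'E'
from h import *
k=imaging.capture("top");cv2.imwrite("pics/b9.png",cv2.resize(k["color"][160:280,220:380],None,fx=5,fy=5,interpolation=2))
for n in("knob","hub_top","park"):print(n,[(np.round(d["point"],1).tolist(),round(d["score"],2)) for d in spot_point(n,"top")][:3])
for a in np.radians([-158,-163,-168]): print(proj(k,[.5285+.095*np.cos(a),.003+.095*np.sin(a),.21]).round(1))
E
```

```text
time_s: 11.82
position: [0.4369, -0.0249, 0.1852]
eef_rot: [0.988, 0.154, 0.009, 0.002]
ft_force: [2.5, -2.8, -2.1]
width: 0.406
t11.82 ang -163.1 R 95.7 z 185.2  f_tool [1.5 3.4 2.1]  hubdir_in_tool_deg 0.0
time_s: 12.48
position: [0.398, -0.1745, 0.2811]
eef_rot: [0.988, 0.155, 0.009, 0.003]
ft_force: [0.8, 0.9, 0.3]
width: 0.491
time_s: 12.9
position: [0.3598, -0.3274, 0.281]
eef_rot: [0.988, 0.153, 0.009, 0.003]
ft_force: [0.9, 0.5, 0.5]
width: 0.494
knob [([352.2, 248.9], 0.97), ([182.8, 229.6], 0.67)]
hub_top [([286.3, 199.5], 0.9), ([374.9, 251.5], 0.73)]
park [([245.0, 305.6], 0.85), ([295.8, 245.4], 0.73)]
[300.7 243.5]
[297.  244.8]
[293.3 245.7]
```

View pics/b9.png

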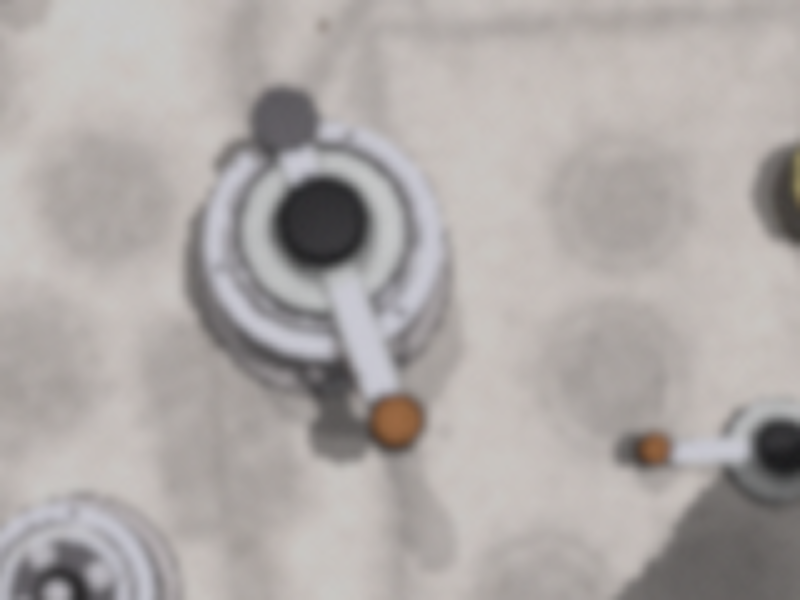

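The picture shows the knob at crop (396,422), about 3° short of the pointer. The cap is at (322,222). I compute the angles properly from the colour blobs.

```bash
python3 - <<'E'
from h import *
def cen(w,roi,val=None):
    y0,y1,x0,x1=roi;w=np.clip(w[y0:y1,x0:x1],0,1);Y,X=np.mgrid[y0:y1,x0:x1]
    return np.array([(w*X).sum(),(w*Y).sum()])/w.sum()
kt=imaging.capture("top");ks=imaging.capture("side")
for k,nm,kr,cr,pr in((kt,"top",(236,254,289,309),(192,217,272,297),(225,243,284,302)),(ks,"side",(175,205,302,328),(178,196,268,290),(200,222,292,312))):
    b=k["color"].astype(float);knob=cen((b[...,2]-b[...,0]-30)/60,kr)
    cap=cen((70-b.max(2))/30,cr)
    p=cv2.imread(f"pics/{nm}0.png").astype(float);ptr=cen((p[...,2]-p[...,1]-50)/80,pr)
    C=ray(k,cap,.187 if nm=="top" else .184)[:2];P=ray(k,ptr,.118)[:2];K=ray(k,knob,.209 if nm=="top" else .189)[:2]
    f=lambda v:(np.round(1e3*np.hypot(*v),1),np.degrees(np.arctan2(v[1],v[0])).round(1))
    print(nm,knob,cap,ptr,"C",C.round(4),"ptr",f(P-C),"knob",f(K-C), "fixedC",f(P-[.5285,.003]),f(K-[.5285,.003]))
c=ks["color"][120:230,240:350];c2=cv2.imread("pics/side0.png")[120:230,240:350]
cv2.imwrite("pics/c1.png",cv2.resize(np.hstack([c,c2]),None,fx=3.6,fy=3.6,interpolation=2))
E
```

```text
top [298.87411003 243.67346278] [283.52028699 204.19000495] [292.36730694 233.624853  ] C [0.5278 0.0052] ptr (np.float64(62.0), np.float64(-160.3)) knob (np.float64(94.0), np.float64(-158.9)) fixedC (np.float64(62.0), np.float64(-162.5)) (np.float64(93.9), np.float64(-160.3))
side [315.19742991 186.29595016] [278.31303963 188.75758247] [302.06736658 209.78696413] C [0.5279 0.0054] ptr (np.float64(63.3), np.float64(-156.6)) knob (np.float64(95.2), np.float64(-148.1)) fixedC (np.float64(62.9), np.float64(-158.8)) (np.float64(94.4), np.float64(-149.5))
```

View pics/c1.png

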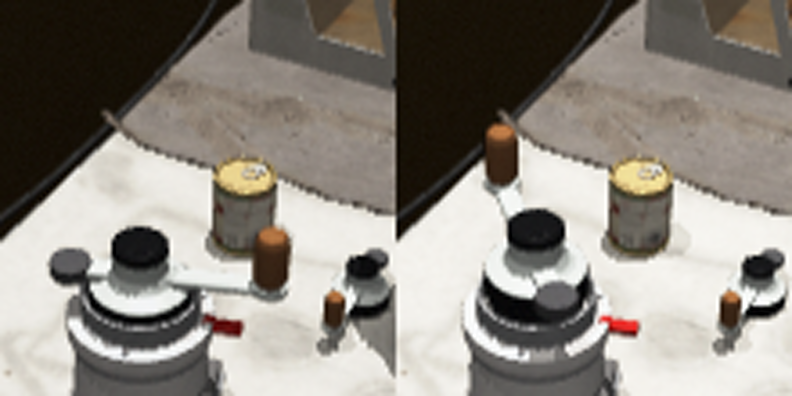

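```bash
python3 - <<'E'
from h import *
a=np.radians(-160.3);print(go([.5285+.0955*np.cos(a),.003+.0955*np.sin(a),.28],a+np.pi/2))
E
```

```text
([16.27, -25.5, 0.19], [0.009, -0.018, -0.031])
```

```bash
python3 -m creep '[[[2.2,-3.4,0,0,0,0],[4.4,-6.8,0,0,0,0],[6.6,-10.2,0,0,0,0],[8.8,-13.6,0,0,0,0],[11,-17,0,0,0,-0.01],[13.2,-20.4,0,0,0,-0.02],[15.2,-23.6,0,0,0,-0.03],[16.3,-25.5,0,0,0,-0.03]]]' 4.8 >/dev/null; python3 - <<'E'
from h import *
a=np.radians(-160.3);print(go([.5285+.0955*np.cos(a),.003+.0955*np.sin(a),.186],a+np.pi/2))
E
```

```text
([-0.35, 0.3, 9.64], [0.009, -0.019, 0.003])
```

```bash
python3 -m creep '[[[-0.3,0.3,0,0,0,0],[-0.3,0.3,2,0,0,0],[-0.3,0.3,5,0,0,0],[-0.3,0.3,8,0,0,0],[-0.3,0.3,9.6,0,0,0],[-0.3,0.3,9.6,0,0,0]]]' >/dev/null; python3 chk.py 9; python3 -m creep '[[[0,0,0,0,0,0],[0,0,0,0,0,0],[0,0,0,0,0,0]]]' 3.4 >/dev/null; python3 chk.py 9
```

```text
t14.37 ang -160.9 R 96.2 z 183.0  f_tool [-0.2 -0.3  0.6]  hubdir_in_tool_deg 0.1
t14.62 ang -160.8 R 95.8 z 184.5  f_tool [-0.1 -0.5  0.2]  hubdir_in_tool_deg -0.1
```

```bash
python3 -m creep '[[[0.01,-0.4,0,0,0,0.04],[0.03,-0.74,0,0,0,0.075],[0.03,-0.74,0,0,0,0.075],[0.03,-0.74,0,0,0,0.075]]]' >/dev/null; python3 chk.py 9;python3 -m creep '[[[0,0.3,0,0,0,0],[0,0.3,-3,0,0,0],[0,0.3,-7,0,0,0],[0,0.3,-9.5,0,0,0],[-2,3.5,-9.5,0,0,0],[-4,7,-9.5,0,0,0],[-6,10,-9.5,0,0,0],[-8,13,-9.5,0,0,0]]]' 4.2 >/dev/null; python3 -m creep '[[[-2,3.5,0,0,0,0],[-4,7,0,0,0,0],[-6,10,0,0,0,0],[-8,13,0,0,0,0],[-8,13,0,0,0,0]]]'; python3 - <<'E'
from h import *
k=imaging.capture("top");s=imaging.capture("side")
b=k["color"].astype(float);w=np.clip((b[236:254,285:309,2]-b[236:254,285:309,0]-30)/60,0,1);Y,X=np.mgrid[236:254,285:309]
c=np.array([(w*X).sum(),(w*Y).sum()])/w.sum();K=ray(k,c,.209)[:2]-[.5285,.003];print(c,np.degrees(np.arctan2(K[1],K[0])),np.hypot(*K))
cv2.imwrite("pics/c2.png",cv2.resize(np.hstack([k["color"][130:290,200:400],s["color"][130:290,180:380]]),None,fx=2,fy=2,interpolation=2))
E
```

```text
t14.95 ang -164.9 R 95.4 z 185.9  f_tool [1.9 5.3 1.7]  hubdir_in_tool_deg -0.3
time_s: 16.03
position: [0.3479, -0.3212, 0.2819]
eef_rot: [0.991, 0.134, 0.011, 0.004]
ft_force: [0.3, 0.6, 0.0]
width: 0.487
[297.45778065 244.17049499] -162.23377095711123 0.0939655829898893
```

Knob is at about -162.2° and the pointer at about -162°. The gripper is clear, so I hand in.

```bash
python3 -c "
from bench import workorder
print(workorder.job_done())"
```

```text
the job is handed in; nothing more can be done
None
```

The job is handed in, at about 16 s on the robot's clock. The crank is engaged, the hub is home, and the handle stands over the red pointer as near as I could measure.

- **Catching the teeth:** I held the knob loosely between the fingers and pushed the crank clockwise about 75°. The force then jumped from about 1 N to 4.3 N and the cap dropped about 2.5 px in the side view. I stopped there. The shaft needs about 7 N to turn, so it should not have moved.
- **Pressing home:** I pressed the cap straight down with closed fingers to a hard stop at 26 N. The fingertips were then about 186.5 mm over the table, against 187 mm for fully home. The cap was down about 4.9 px in all, which fits 16 mm.
- **Cranking to the pointer:** I turned the crank clockwise, let go and checked from above. It was about 2° short, so I nudged it on.
- **Last checks:** By the top view the knob is at -162.2°, against -160° to -163° for the pointer. The side view gave the pointer as -157° to -160°, and my one side-view knob reading, before the nudge, was about 11° off the top view. I took that as a poor reading, because it hangs on the assumed knob height.
- **Not checked by eye:** I could not view the final picture, because the limit of 12 was used up. I commanded no move near the jars, the shaker or the tin, and no force reading during the moves suggested contact with them. I did not measure their positions afterwards.

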